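# Load the vial carousel and seat the socket key that fits its hub nut

## Robot

A 6-joint arm with a two-finger parallel gripper is mounted at the origin on the work surface. World frame = base frame: x ahead of the robot, y to its left, z up, the work surface at z = 0. Lengths are in m, angles in rad, forces in N, time in s.
With the tool pointing down it reaches from about 0.325 to 0.875 m from the base axis. Payload 4.4 kg.
Tool frame: the origin (TCP) lies at the very end of the fingers, on their centre line; the grasp point (between the pads) lies 19 mm behind it; z points along the fingers, y is the line along which they close (so a half turn about z gives the same grasp; the last joint's range is limited). The gripper opens to 85 mm and grips with 20 to 120 N. Pads are 22 mm wide; open, the fingers measure 114 mm over their backs; the gripper's body (76 mm by 85 mm) begins 54 mm behind the grasp point. The pads swing forward as they close: fully open they stand 13 mm farther back than shut.
Start: joints at [1.081, 0.207, 1.542, -0, 1.393, -0.15], TCP at [0.192, 0.542, 0.231] pointing down, gripper open.
Joint ranges: [-2.73, 2.73], [-0.86, 2.22], [0.23, 2.46], [-1.11, 4.25], [0.08, 2.63], [-2.82, 2.82]. Speed limits (rad/s): [2.79, 2.79, 3.14, 3.14, 3.14, 3.14].

## Interface

Orientations are given as a rotation vector (axis times angle).
In Python, from rig import r gives the robot as it stands. The module is installed in compiled form; this text tells all that it offers. Calls block until the motion is done:
- r.move_ptp(position, orientation): joint-space move of the TCP to a pose.
- r.line_to(position, rotation=None, rate=0.15): straight line of the TCP; rotation=None keeps the orientation; rate is the mean speed in m/s.
- r.movej(angles): joint-space move.
- r.command_gripper(opening, f_grip=None): finger opening in m; f_grip is the grip in N (None keeps the last); returns when the fingers have stopped.
- r.sleep(seconds).
- r.ik(position, orientation): joint angles nearest the present ones, or None.
- r.snapshot(name): name is "side" or "top"; returns the picture (400x640x3 uint8, blue, green, red); there is no depth.
- r.camera_model(name): a dict with "fov_y" (degrees; the focal length in pixels is half the picture's height over the tangent of half this angle, whatever the lens; pixels are square), "cx", "cy" (the principal point, pixels), "rvec" (rotation vector, rad) and "tvec" (3), from world to camera coordinates, as OpenCV has them. Camera axes: x right, y down, z forward; pixel columns grow to the right and rows downward; lengths in m; the calibration is good to about 2 mm. A picture is of the moment at which its call begins. camera_model takes no time and is no camera call.
A pose or a line that the arm cannot do raises r.IKError and nothing moves.
- r.close_job(): hands the job in; it is judged then, once.
Readings, each from a call of its own:
- r.current_time_s(): time.
- r.current_joints(): joint angles.
- r.current_qvel(): joint speeds.
- r.current_joint_torque(): joint torques, N m.
- r.current_position(): TCP position.
- r.current_ee_rot(): TCP orientation.
- r.current_ft_force(): force on the tool from outside, world axes, zero at the start.
- r.current_ft_torque(): the same for the moment, N m.
- r.current_width(): finger opening in m.
- r.current_finger_force(): force on a finger pad.
Only numpy, scipy, OpenCV 4.12 (cv2) and the standard library are available. Lean on these libraries where they do the work, as an engineer would, in place of code of your own. Each camera call takes 0.05 s, during which the arm holds its last target. There are 200 camera calls.

## Task

Load the two vials standing on the mat into the carousel in order: first the blue-capped vial into pocket one (one dot), then the white-capped vial into pocket two (two dots), each let go standing on the pocket's floor. Then try the T-handled socket keys on the hex nut in the middle of the carousel: put a key that does not fit back upright in a hole of the key rack, and push the one that fits all the way down over the nut. Finish still gripping that key, upright and fully seated on the nut, with everything else left where it was.

Things in the scene. Friction and masses are not known exactly. Their poses are not given: they have to be found in the camera images.
- carousel: fixed vial carousel: blue disc 202 mm across, top face 22 mm above the bench, four silver cups (pockets) and a silver hub in its middle. Origin on the bench under the disc's axis, z up. Its +x points along a black arm to a spare hub 160 mm from the axis (leave it). The hub is a round well, rim 22 mm above the disc's top face, with a brass hex nut in it, top 16 mm (its stud 19 mm) above that face
- seat (a point): floor of the well round the nut, on the carousel's axis, 24 mm above the bench: where the mouth of a fully seated key comes; axes as the carousel's. A key that is too small stops on the nut, one too large on the well's rim: its mouth then stays more than 10 mm above this point. The key that fits has 1 mm play on each flat; the nut's top is bevelled (5 mm high, about 3 mm in) as a lead-in
- nut_top (a point): centre of the nut's top face, 38 mm above the bench; axes as the carousel's. The nut's flats face the carousel's +-x and every 60 deg from there. The hub differs from start to start: either a nut 16 mm across flats in a well 32 mm inside, or a nut 24 mm across flats in a well 42 mm inside (the spare hub is the other sort)
- pocket1 (a point): the vial floor of pocket 1 (marked by 1 white dot on the disc outside it): centre of the pocket's bottom. The pocket is a round cup, 32 mm inside, 38 mm outside, its rim 24 mm above this point, its centre 62 mm from the carousel's axis. On the carousel's -x +y diagonal (45 deg). Empty at the start.
- pocket2 (a point): the vial floor of pocket 2 (marked by 2 white dots on the disc outside it): centre of the pocket's bottom. The pocket is a round cup, 32 mm inside, 38 mm outside, its rim 24 mm above this point, its centre 62 mm from the carousel's axis. On the carousel's +x +y diagonal (45 deg). Empty at the start.
- vial_blue: glass vial with a blue screw cap, 24 mm in diameter, 62 mm tall, cap the top 16 mm, about 30 g; origin at the centre of its underside, z up. Stands upright on the rubber mat at the start, 40 mm to one side of the mat's centre; the other vial to load stands on the other side, and which is which varies.
- vial_white: glass vial with a white screw cap, 24 mm in diameter, 62 mm tall, cap the top 16 mm, about 30 g; origin at the centre of its underside, z up. Stands upright on the rubber mat at the start, 40 mm to one side of the mat's centre; the other vial to load stands on the other side, and which is which varies.
- vial_mat: fixed black rubber mat 100 x 160 x 4 mm; origin at the centre of its underside, x along its short side
- key_a: T-handled steel socket key, 106 mm tall, about 0.2 kg. Origin: centre of its open lower end (the mouth), z up the shaft, x along the handle bar. Socket foot z 0 to 24 mm; shoulder 36 mm across z 24 to 30; dark collar 50 mm across at z 30 to 35; shaft 14 mm thick. It starts hanging by its collar in a rack hole, mouth hidden, 6 mm above the bench. Both keys look alike above the collar
- key_b: the other key: described as key_a, in the other rack hole
- key_a_grip (a point): centre of key_a's red handle bar (70 long x 14 x 14 mm), 99 mm above its mouth. The hex cavity in its foot is 22 mm deep, flats facing the key's +-x and every 60 deg from there. One key has a foot 26 mm across with a cavity 18 mm across flats, the other 36 mm and 26 mm; which is which is not told
- key_b_grip (a point): centre of key_b's red handle bar (70 long x 14 x 14 mm), 99 mm above its mouth. The hex cavity in its foot is 22 mm deep, flats facing the key's +-x and every 60 deg from there. One key has a foot 26 mm across with a cavity 18 mm across flats, the other 36 mm and 26 mm; which is which is not told
- key_rack: fixed white block 75 (x) x 145 (y) x 36 mm with two round holes 42 mm across, 34 mm deep, 78 mm apart along y, one key in each at the start; the key collars rest on its top. Origin at the centre of its underside. It stands on one side of the carousel and the vial mat on the other; sides vary
- key_rack_hole0 (a point): centre of the mouth of one rack hole, on the block's top face
- key_rack_hole1 (a point): centre of the mouth of the other rack hole, on the block's top face
- vial_grey3: glass vial with a grey screw cap, 24 mm in diameter, 62 mm tall, cap the top 16 mm, about 30 g; origin at the centre of its underside, z up. Stands in pocket three already (three dots, +x -y side): leave it.
- vial_grey4: glass vial with a grey screw cap, 24 mm in diameter, 62 mm tall, cap the top 16 mm, about 30 g; origin at the centre of its underside, z up. Stands in pocket four already (four dots, -x -y side): leave it.
- oil_bottle: small oil bottle, 34 mm in diameter, 75 mm tall, origin under its centre: leave it
- slide_box: blue box for slides, 100 x 160 x 32 mm, origin under its centre: leave it
- petri_dish: clear round dish, 60 mm in diameter, 15 mm tall, origin under its centre: leave it
- screwdriver: screwdriver 170 mm long lying on the bench, handle to its -x: leave it
Mind the look-alikes: they are no part of the job. Leave any yellow look-alike of the vial_blue alone.

How it is judged:
On the way, in this order (a step that is already met when the one before it is completed fails the run):
1. the blue-capped vial stands in pocket one, let go (horizontal distance between vial_blue and pocket1 below 0.006 m and z of vial_blue in the frame of pocket1 between -0.004 and 0.004 m and angle between vial_blue's own z axis and vertical below 0.2 rad and contact force between vial_blue and the fingers below 0.05 N and linear speed of vial_blue below 0.03 m/s), for 0.2 s.
2. then the white-capped vial stands in pocket two, let go (horizontal distance between vial_white and pocket2 below 0.006 m and z of vial_white in the frame of pocket2 between -0.004 and 0.004 m and angle between vial_white's own z axis and vertical below 0.2 rad and contact force between vial_white and the fingers below 0.05 N and linear speed of vial_white below 0.03 m/s), for 0.2 s.
3. then the key that fits is fully down on the nut in the gripper, the other key in the rack (((horizontal distance between key_a and seat below 0.005 m and z of key_a in the frame of seat between -0.004 and 0.005 m and angle between key_a's own z axis and vertical below 0.1 rad and contact force between key_a and the fingers above 2 N and (horizontal distance between key_b and key_rack_hole0 below 0.012 m or horizontal distance between key_b and key_rack_hole1 below 0.012 m) and z of key_b in the frame of key_rack_hole0 below -0.022 m and angle between key_b's own z axis and vertical below 0.2 rad and contact force between key_b and the fingers below 0.05 N and linear speed of key_b below 0.03 m/s) or (horizontal distance between key_b and seat below 0.005 m and z of key_b in the frame of seat between -0.004 and 0.005 m and angle between key_b's own z axis and vertical below 0.1 rad and contact force between key_b and the fingers above 2 N and (horizontal distance between key_a and key_rack_hole0 below 0.012 m or horizontal distance between key_a and key_rack_hole1 below 0.012 m) and z of key_a in the frame of key_rack_hole0 below -0.022 m and angle between key_a's own z axis and vertical below 0.2 rad and contact force between key_a and the fingers below 0.05 N and linear speed of key_a below 0.03 m/s))), for 0.2 s.
At the end, for the whole second after the job is handed in: both vials stand free in their pockets (within 6 mm of centre, 4 mm of floor); one key is upright on the carousel's nut, mouth within 5 mm of the seat in height and sideways, gripped with over 2 N; the other hangs free and upright in a rack hole (12 mm of centre, 8 mm of height) (all of step 1 and all of step 2 and ((horizontal distance between key_a and seat below 0.005 m and z of key_a in the frame of seat between -0.004 and 0.005 m and angle between key_a's own z axis and vertical below 0.1 rad and contact force between key_a and the fingers above 2 N and (horizontal distance between key_b and key_rack_hole0 below 0.012 m or horizontal distance between key_b and key_rack_hole1 below 0.012 m) and z of key_b in the frame of key_rack_hole0 below -0.022 m and angle between key_b's own z axis and vertical below 0.2 rad and contact force between key_b and the fingers below 0.05 N and linear speed of key_b below 0.03 m/s) or (horizontal distance between key_b and seat below 0.005 m and z of key_b in the frame of seat between -0.004 and 0.005 m and angle between key_b's own z axis and vertical below 0.1 rad and contact force between key_b and the fingers above 2 N and (horizontal distance between key_a and key_rack_hole0 below 0.012 m or horizontal distance between key_a and key_rack_hole1 below 0.012 m) and z of key_a in the frame of key_rack_hole0 below -0.022 m and angle between key_a's own z axis and vertical below 0.2 rad and contact force between key_a and the fingers below 0.05 N and linear speed of key_a below 0.03 m/s))); the arm keeps its last pose, push and grip.
It fails at once if a grey-capped vial already in the carousel is displaced by more than 12 mm (distance of any of vial_grey3, vial_grey4 from where it was at the start of the episode above 0.012 m).
It fails at once if the oil bottle is displaced by more than 30 mm (distance of oil_bottle from where it was at the start of the episode above 0.03 m).
It fails at once if the slide box is displaced by more than 30 mm (distance of slide_box from where it was at the start of the episode above 0.03 m).
It fails at once if the petri dish is displaced by more than 30 mm (distance of petri_dish from where it was at the start of the episode above 0.03 m).
It fails at once if the screwdriver is displaced by more than 30 mm (distance of screwdriver from where it was at the start of the episode above 0.03 m).
It also fails if it takes over 72 s, if anything falls off the work surface, if the arm or the gripper's body presses on something with over 40 N, if the wrist force passes 120 N, or if a joint passes its speed limit or range.

## Working session

There is one attempt and no reset: what is moved stays moved. The work goes in short steps, each a Python script; the robot and the scene stay as the last script left them, time stands still between calls to the robot, and variables do not carry over. Pictures are saved under pics/ and viewed, at most 10 in all, crops included, and the job is handed in when it is done.

```bash
mkdir -p pics; python3 - <<'E'
from rig import r
import cv2
for n in("top","side"):
    im=r.snapshot(n); cv2.imwrite(f"pics/{n}0.png",im); print(n,r.camera_model(n))
print(r.current_time_s(),r.current_ee_rot(),r.current_width())
E
```

```text
top {'fov_y': 48.76939126179647, 'cx': 321.0940240877458, 'cy': 203.2919839425694, 'rvec': array([ 2.15425886, -2.11455872,  0.14800165]), 'tvec': array([-0.03013492,  0.55384037,  1.42247565])}
side {'fov_y': 49.440996053345, 'cx': 317.7568021232459, 'cy': 195.48912579571254, 'rvec': array([ 2.15273151, -0.3654921 ,  0.20956005]), 'tvec': array([-0.53026851,  0.16324512,  1.07893604])}
0.1 [-0.53108688 -3.09569023  0.00319782] 0.08540703885194943
```

View pics/top0.png

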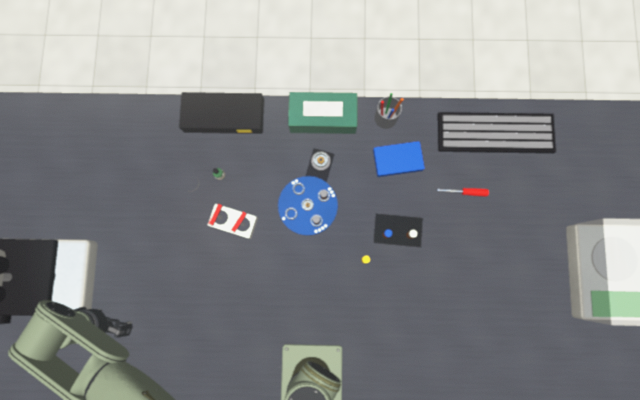

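View pics/side0.png

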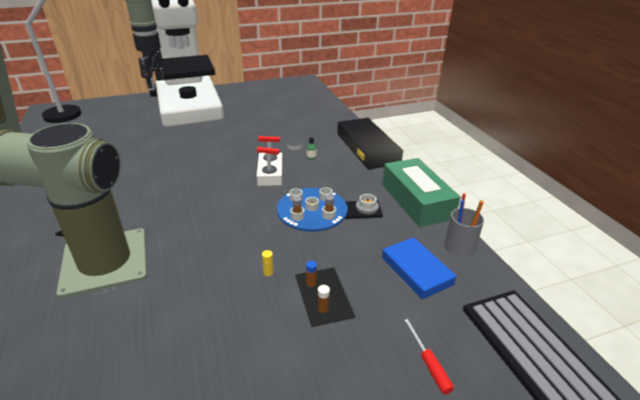

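The top view shows the carousel at (308,205), spare hub (320,160), rack (232,221), mat (398,230) with blue (388,233) and white (413,233) caps. The yellow-capped vial at (366,259) stands off the mat, so it is the look-alike. The side view shows blue cap (311,267), white cap (324,292), yellow (268,262). I'll enlarge both to confirm.

```bash
python3 - <<'E'
import cv2,numpy as np
def crop(n,x0,y0,w,h,s,o):
    im=cv2.imread(f"pics/{n}0.png")[y0:y0+h,x0:x0+w]
    im=cv2.resize(im,None,fx=s,fy=s,interpolation=cv2.INTER_CUBIC)
    for x in range((x0+9)//10*10,x0+w,10):
        cv2.line(im,(int((x-x0+.5)*s),0),(int((x-x0+.5)*s),8),(0,255,255),1); 
        if x%20==0: cv2.putText(im,str(x),(int((x-x0)*s)-10,20),0,.4,(0,255,255),1)
    for y in range((y0+9)//10*10,y0+h,10):
        cv2.line(im,(0,int((y-y0+.5)*s)),(8,int((y-y0+.5)*s)),(0,255,255),1); cv2.putText(im,str(y),(10,int((y-y0)*s)+8),0,.4,(0,255,255),1)
    cv2.imwrite(f"pics/{o}.png",im)
crop("top",200,145,160,105,5,"tc1"); crop("side",250,128,140,110,5,"sc1")
crop("side",255,240,110,85,5,"sc2");crop("top",350,205,90,65,7,"tc2")
a=cv2.imread("pics/sc2.png");b=cv2.imread("pics/tc2.png")
b=cv2.resize(b,(0,0),fx=.5,fy=.5,interpolation=cv2.INTER_AREA)
c=np.zeros((425,800,3),np.uint8);c[:,:485]=a[:,:485];c[:b.shape[0],485:800]=b[:, :315];cv2.imwrite("pics/v.png",c)
E
```

```text
(no output)
```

View pics/tc1.png

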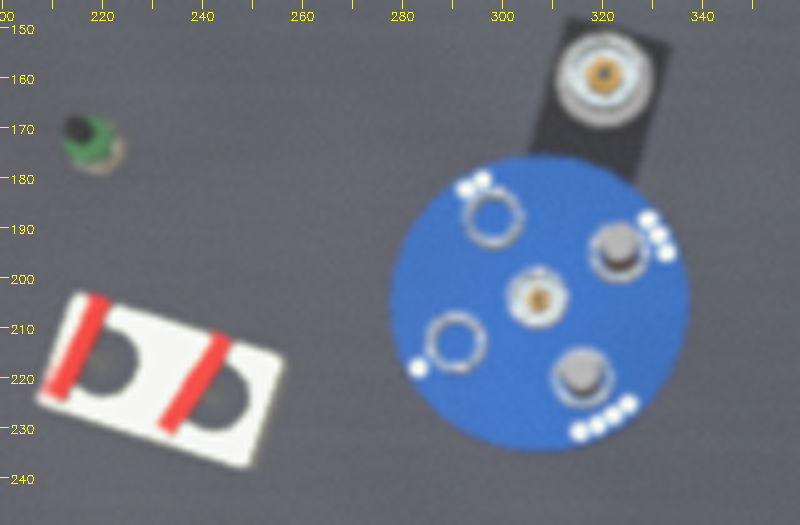

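View pics/sc1.png

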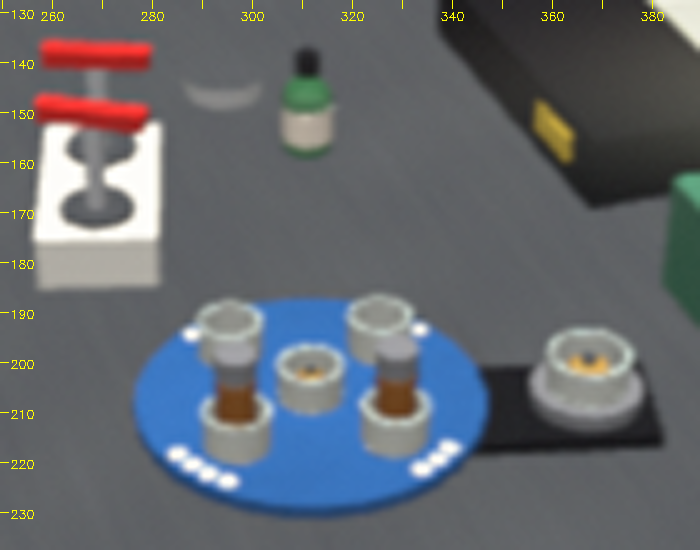

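View pics/v.png

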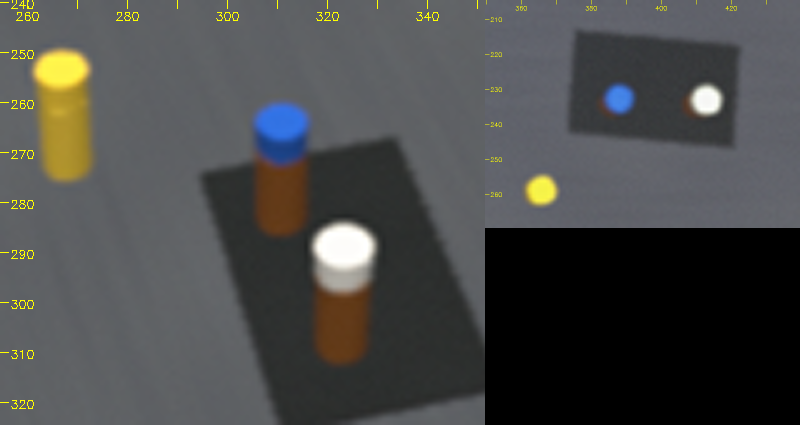

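Top crop: pocket 1 rim (290.7,213.1), one dot; pocket 2 rim (298.1,188.1), two dots; hub rim (307.1,204.1). The hub is visibly smaller than the spare at (320.5,160.5), so it holds the 16 mm nut. Side crop: pocket 1 rim (295.5,191.3), pocket 2 rim (325.5,190.5), hub (311.7,200.5). The mat crop confirms the blue and white targets on the mat and the yellow vial off it.

```bash
cat > h.py <<'E'
import numpy as np,cv2
from scipy.optimize import least_squares
C={}
def cam(n):
    if n not in C:
        from rig import r
        m=r.camera_model(n);f=200/np.tan(np.radians(m["fov_y"])/2)
        C[n]=(np.array([[f,0,m["cx"]],[0,f,m["cy"]],[0,0,1.]]),m["rvec"],m["tvec"])
    return C[n]
def proj(n,P):
    K,rv,tv=cam(n);return cv2.projectPoints(np.array(P,float).reshape(-1,1,3),rv,tv,K,None)[0].reshape(-1,2)
def tri(t,s):
    P=[]
    for n in("top","side"):
        K,rv,tv=cam(n);P.append(K@np.c_[cv2.Rodrigues(rv)[0],tv])
    X=cv2.triangulatePoints(P[0],P[1],np.array(t,float),np.array(s,float)).ravel();X=X[:3]/X[3]
    f=lambda X:np.r_[proj("top",X)[0]-t,proj("side",X)[0]-s]
    q=least_squares(f,X);return q.x,np.abs(q.fun).max()
def onz(n,p,z):
    K,rv,tv=cam(n);R=cv2.Rodrigues(rv)[0];c=-R.T@tv
    d=R.T@np.linalg.inv(K)@[*p,1];return c+d*(z-c[2])/d[2]
def blobs(im,lo,hi,box,amin=8):
    x0,y0,x1,y1=box;h=cv2.cvtColor(im,cv2.COLOR_BGR2HSV)[y0:y1,x0:x1]
    n,l,st,c=cv2.connectedComponentsWithStats(cv2.inRange(h,np.array(lo),np.array(hi)))
    return [(c[i]+[x0,y0],st[i,4],(l==i),(x0,y0)) for i in range(1,n) if st[i,4]>=amin]
E
python3 - <<'E'
from h import *
np.set_printoptions(precision=4,suppress=True)
T=cv2.imread("pics/top0.png");S=cv2.imread("pics/side0.png")
bl=blobs(T,(100,120,80),(125,255,255),(375,222,400,245));print("blue",[b[:2] for b in bl])
w=blobs(T,(0,0,150),(180,60,255),(404,222,424,245));print("white",[b[:2] for b in w])
for k,t,s in(("blue",bl[0][0],(310.7,263.7)),("white",w[0][0],(323.3,288.5))):print(k,tri(t,s))
Z={}
for k,t,s in(("p1",(290.7,213.1),(295.5,191.3)),("p2",(298.1,188.1),(325.5,190.5)),("hub",(307.1,204.1),(311.7,200.5)),("spare",(320.5,160.5),(367.5,197.9))):
    print(k,tri(t,s),onz("top",t,.046 if k[0]=="p" else .044))
d=blobs(T,(100,120,80),(125,255,255),(265,165,350,245),300)
c=max(cv2.findContours((d[0][2]*255).astype(np.uint8),0,1)[0],key=len);e=cv2.fitEllipse(cv2.convexHull(c).astype(np.float32))
print("disc",np.array(e[0])+d[0][3],e[1],onz("top",np.array(e[0])+d[0][3],.022))
rt=blobs(T,(0,140,120),(12,255,255),(205,195,255,240));rs=blobs(S,(0,140,100),(12,255,255),(250,130,285,160))
def rect(b):
    ys,xs=np.nonzero(b[2]);r=cv2.minAreaRect(np.c_[xs,ys].astype(np.float32)+np.float32(b[3]));return r
for a in rt: print("T",a[:2],rect(a))
for a in rs: print("S",a[:2],rect(a))
for a in rt:
  for b in rs: print(a[0],b[0],tri(a[0],b[0]))
# bar ends from the crops
pt=lambda x,y:(200+x/5-.5,145+y/5-.5)
for A,B in(((99,298),(55,397)),((221,338),(168,430))):
    P,Q=onz("top",pt(*A),.113),onz("top",pt(*B),.113);print("bar",P,Q,np.linalg.norm(P-Q),np.degrees(np.arctan2(*(P-Q)[1::-1])))
# rack corners & mat corners
for p in((78,292),(284,357),(248,468),(37,402)):print("rack",onz("top",pt(*p),.036))
pm=lambda x,y:(350+(x-485)/3.5-.5,205+y/3.5-.5)
for p in((576,30),(740,45),(734,148),(569,131)):print("mat",onz("top",pm(*p),.004))
E
```

```text
blue [(array([388.129 , 232.6774]), np.int32(62))]
white [(array([412.8103, 233.2069]), np.int32(58))]
blue (array([ 0.4595, -0.2387,  0.065 ]), np.float64(0.257273941553251))
white (array([ 0.4602, -0.3185,  0.0644]), np.float64(0.5387531895083271))
p1 (array([0.5209, 0.0795, 0.0461]), np.float64(0.5044923073710663)) [0.5192 0.0799 0.046 ]
p2 (array([0.6056, 0.0574, 0.0448]), np.float64(0.5198714059993961)) [0.6036 0.0577 0.046 ]
hub (array([0.5525, 0.0262, 0.042 ]), np.float64(0.4776639304070329)) [0.5505 0.0265 0.044 ]
spare (array([ 0.7041, -0.0164,  0.0449]), np.float64(1.293067390529302)) [ 0.6998 -0.015   0.044 ]
disc [307.4482 205.1755] (58.758018493652344, 59.66387939453125) [0.5502 0.0263 0.022 ]
T (array([215.7013, 213.7662]), np.int32(77)) ((215.61341857910156, 213.99485778808594), (3.7567813396453857, 21.01766586303711), 23.96249008178711)
T (array([238.7391, 221.4348]), np.int32(69)) ((238.76922607421875, 221.34613037109375), (3.3282012939453125, 20.80125617980957), 33.690067291259766)
S (array([268.2696, 138.6609]), np.int32(115)) ((268.5, 138.5), (5.0, 21.0), 90.0)
S 
[... 283 characters left out ...]
 150.045 ] (array([0.5073, 0.3261, 0.057 ]), np.float64(1.1914567415390707))
[238.7391 221.4348] [268.2696 138.6609] (array([0.4809, 0.2289, 0.1496]), np.float64(1.2278737445341505))
[238.7391 221.4348] [267.8919 150.045 ] (array([0.4827, 0.2383, 0.1061]), np.float64(0.2638071664249537))
bar [0.5351 0.3014 0.113 ] [0.4717 0.3257 0.113 ] 0.06795957386466936 -20.954876161574937
bar [0.511  0.2227 0.113 ] [0.4522 0.2533 0.113 ] 0.06628308897257769 -27.513349306107987
rack [0.5504 0.335  0.036 ]
rack [0.5091 0.195  0.036 ]
rack [0.4348 0.2157 0.036 ]
rack [0.476  0.3582 0.036 ]
mat [ 0.5299 -0.2043  0.004 ]
mat [ 0.5181 -0.3625  0.004 ]
mat [ 0.4188 -0.3552  0.004 ]
mat [ 0.4321 -0.1977  0.004 ]
```

```bash
cat >> h.py <<'E'
def rot(psi):
    c,s=np.cos(np.radians(psi)),np.sin(np.radians(psi))
    return cv2.Rodrigues(np.array([[-s,c,0],[c,s,0],[0,0,-1.]]))[0].ravel()
E
python3 - <<'E'
from h import *; from rig import r
np.set_printoptions(precision=4,suppress=True)
print("top-only",onz("top",(388.13,232.68),.066),onz("top",(412.81,233.2),.066))
x,y=.4595,-.2388; R=rot(0)
r.command_gripper(.05,40)
r.move_ptp([x,y,.16],R); r.line_to([x,y,.035],rate=.12)
r.command_gripper(0.0,40); print("w",r.current_width(),r.current_finger_force(),r.current_position())
r.line_to([x,y,.16],rate=.2)
R=rot(-15);px,py=.5200,.0797
r.move_ptp([px,py,.13],R)
cv2.imwrite("pics/s1.png",r.snapshot("side"));cv2.imwrite("pics/t1.png",r.snapshot("top"))
print(r.current_ft_force(),r.current_width(),r.current_time_s(),r.current_position())
E
python3 - <<'E'
import cv2
im=cv2.imread("pics/s1.png")[110:230,230:390];cv2.imwrite("pics/s1c.png",cv2.resize(im,None,fx=5,fy=5,interpolation=2))
E
```

```text
top-only [ 0.4585 -0.2384  0.066 ] [ 0.4583 -0.3177  0.066 ]
w 0.02294274583840118 39.15292248129845 [ 0.4601 -0.2393  0.0358]
[-0.7797  0.4738 -0.8966] 0.022668928112310905 7.1 [0.5202 0.0785 0.1299]
```

View pics/s1c.png

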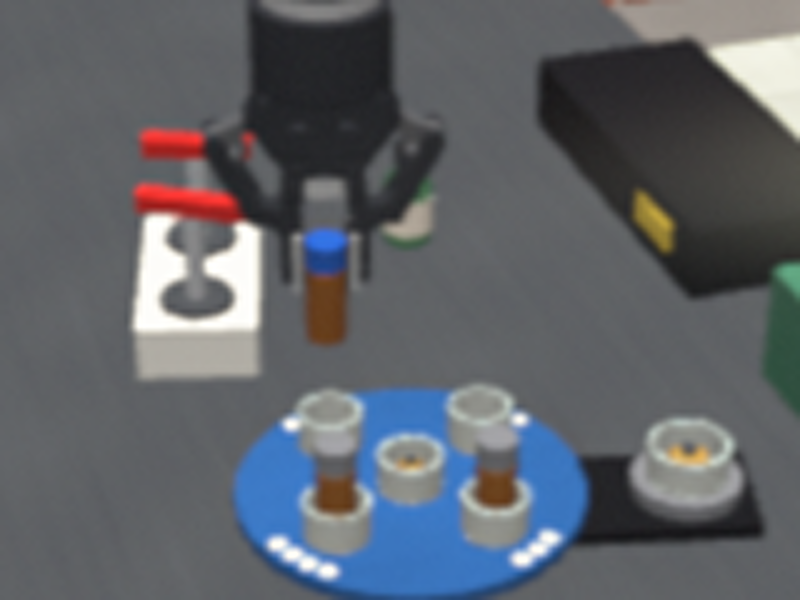

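Side view: blue vial held upright, cap top about (294.7,157.5), directly above the left-rear cup (pocket 1) at about (295.5,191.3). Next I lower and release it, then check from above.

```bash
python3 - <<'E'
from h import *; from rig import r
np.set_printoptions(precision=4,suppress=True)
p=r.current_position();print("now",p,"pred cap",proj("side",[p[0],p[1],.161]),"pred rim at same xy",proj("side",[p[0],p[1],.046]))
px,py=.5200,.0797
r.line_to([px,py,.085],rate=.15); f0=r.current_ft_force(); print(r.current_position())
for z in(.066,.059,.0545):
    r.line_to([px,py,z],rate=.06); print(z,r.current_position(),r.current_ft_force()-f0)
E
```

```text
now [0.5202 0.0785 0.1299] pred cap [[294.2229 157.0451]] pred rim at same xy [[294.9246 191.6194]]
[0.5199 0.0791 0.0848]
0.066 [0.5196 0.0797 0.0656] [-0.0759  0.5093 -0.3753]
0.059 [0.5196 0.0797 0.0585] [0.0994 0.8157 0.024 ]
0.0545 [0.5197 0.0797 0.0542] [ 0.3301  1.2315 -0.5966]
```

```bash
python3 - <<'E'
from h import *; from rig import r
np.set_printoptions(precision=4,suppress=True)
px,py=.5200,.0797
r.command_gripper(.042); r.line_to([px,py,.14],rate=.2)
x,y=.4597,-.3183
r.move_ptp([x,y,.16],rot(0))
T=r.snapshot("top");cv2.imwrite("pics/t2.png",T);cv2.imwrite("pics/s2.png",r.snapshot("side"))
c=cv2.resize(T[160:250,265:355],None,fx=6,fy=6,interpolation=2);S=cv2.imread("pics/s2.png")
s=cv2.resize(S[170:235,270:340],None,fx=3.6,fy=3.6,interpolation=2)
o=np.zeros((540,800,3),np.uint8);o[:,:540]=c;o[:s.shape[0],545:545+s.shape[1]]=s;cv2.imwrite("pics/c2.png",o)
r.line_to([x,y,.035],rate=.12)
r.command_gripper(0.0,40); print("w",r.current_width(),r.current_position(),r.current_time_s())
r.line_to([x,y,.16],rate=.2)
E
```

```text
w 0.022848535051661262 [ 0.4603 -0.3189  0.036 ] 12.5083
```

View pics/c2.png

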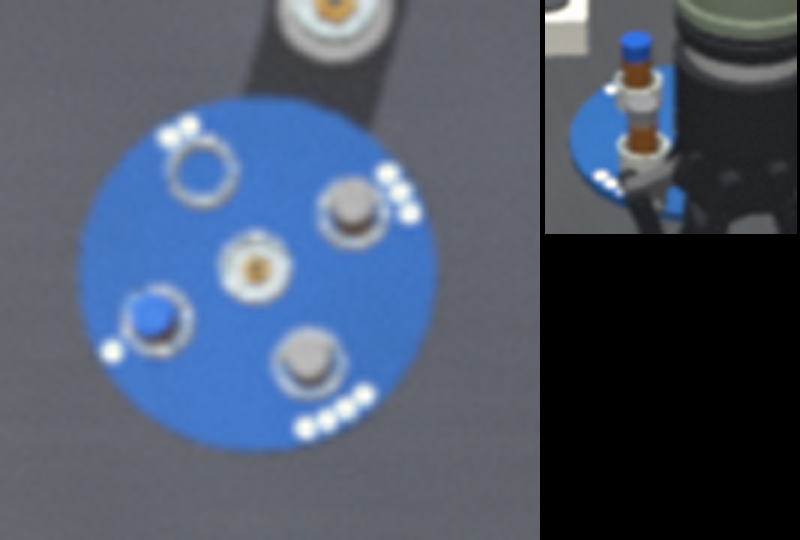

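The top crop shows the blue cap at about (290.3,212.2) inside the one-dot cup, with the grey vials untouched. I'll use its known position as a bias check.

```bash
python3 - <<'E'
from h import *
np.set_printoptions(precision=4,suppress=True)
T=cv2.imread("pics/t2.png");hsv=cv2.cvtColor(T,cv2.COLOR_BGR2HSV)
P=lambda x,y:(265+x/6-.5,160+y/6-.5)
for k,p,z in(("blue",(155,316),.084),("g4",(308,352),.084),("g3",(353,203),.084),("p1",(157,321),.046),("p2",(202,172),.046),("p4",(309,364),.046),("p3",(354,213),.046),("hub",(256,269),.044),("stud",(257,269),.041)): print(k,onz("top",P(*p),z))
# bright-pixel weighted centroid of the grey cups minus disc is skipped; disc ellipse again
print("pred blue px",proj("top",[.5197,.0797,.084]))
S=cv2.imread("pics/s2.png")
for b in blobs(S,(105,150,60),(125,255,255),(284,172,306,190),8):print(b[:2])
print(proj("side",[.5197,.0797,.084]),proj("side",[.5197,.0797,.068]))
E
```

```text
blue [0.5172 0.0779 0.084 ]
g4 [ 0.4993 -0.0046  0.084 ]
g3 [ 0.5806 -0.0271  0.084 ]
p1 [0.5195 0.08   0.046 ]
p2 [0.6034 0.0575 0.046 ]
p4 [ 0.4972 -0.0042  0.046 ]
p3 [ 0.5818 -0.0273  0.046 ]
hub [0.5498 0.0263 0.044 ]
stud [0.5502 0.0259 0.041 ]
pred blue px [[289.7947 211.4018]]
(array([294.9245, 182.4717]), np.int32(53))
[[294.4131 180.4134]] [[294.5103 185.0987]]
```

```bash
python3 - <<'E'
from h import *; from rig import r
np.set_printoptions(precision=4,suppress=True)
px,py=.6055,.0588;R=rot(-15)
r.move_ptp([px,py,.13],R); r.line_to([px,py,.085],rate=.15); f0=r.current_ft_force()
for z in(.066,.0545):
    r.line_to([px,py,z],rate=.06); print(z,r.current_position(),r.current_ft_force()-f0)
rel=r.current_position()
r.command_gripper(.042); r.line_to([px,py,.14],rate=.2)
x,y=.4840,.2395
r.move_ptp([x,y,.16],rot(61.5))
T=r.snapshot("top");S=r.snapshot("side");cv2.imwrite("pics/t3.png",T);cv2.imwrite("pics/s3.png",S)
r.command_gripper(.036)
r.line_to([x,y,.086],rate=.12); r.command_gripper(0,80)
print("w",r.current_width(),r.current_position(),r.current_time_s())
r.line_to([x,y,.19],rate=.15); print(r.current_ft_force())
S=r.snapshot("side");cv2.imwrite("pics/s4.png",S)
s=cv2.resize(S[80:200,230:350],None,fx=5,fy=5,interpolation=2)
t=cv2.resize(T[170:245,270:350],None,fx=2.4,fy=2.4,interpolation=2)
o=np.zeros((600,800,3),np.uint8);o[:,:600]=s;o[:t.shape[0],604:604+t.shape[1]]=t
t=cv2.resize(cv2.imread("pics/s3.png")[175:235,275:345],None,fx=2.8,fy=2.8,interpolation=2);o[200:200+t.shape[0],604:604+t.shape[1]]=t[:,:196]
cv2.imwrite("pics/c3.png",o)
E
```

```text
0.066 [0.6051 0.0589 0.0655] [1.5417 0.9575 0.0907]
0.0545 [0.6052 0.0588 0.054 ] [ 0.2411  0.0885 -0.2619]
w 0.012478382400704707 [0.4849 0.2397 0.0871] 19.3083
[ 0.2981  0.4771 -2.2208]
```

View pics/c3.png

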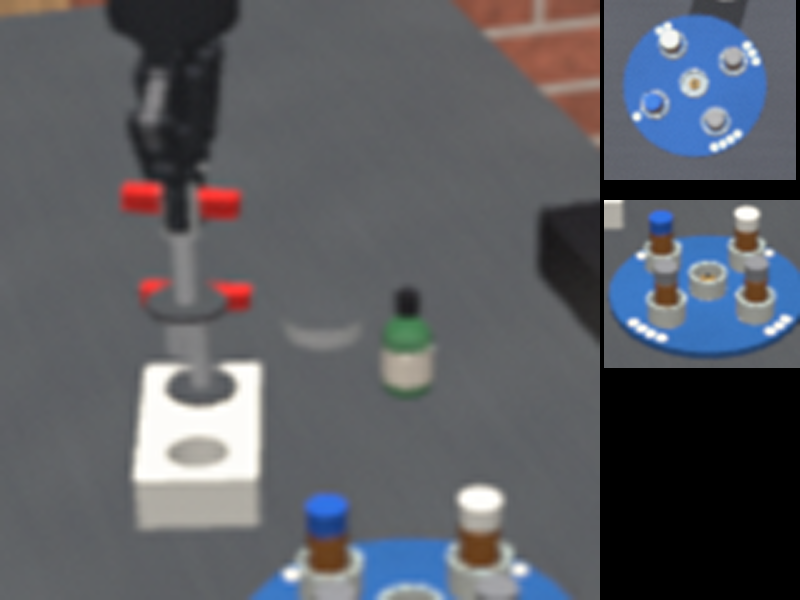

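The main crop shows the key hanging upright in the gripper with collar at (185,302), but the other key's shaft behind it blurs the foot's width. The insets show both vials standing in their cups. Next I move the key over the nut, which gives a clean background for the foot and the alignment.

```bash
python3 - <<'E'
from h import *; from rig import r
np.set_printoptions(precision=4,suppress=True)
T=cv2.imread("pics/t3.png");S=cv2.imread("pics/s3.png")
for b in blobs(T,(100,150,150),(125,255,255),(0,0,1,1)):pass
h=cv2.cvtColor(T,cv2.COLOR_BGR2HSV)
for b in blobs(T,(0,0,225),(180,40,255),(290,178,306,196),6):print("white top",b[:2],proj("top",[.6052,.0588,.084]))
for b in blobs(S,(0,0,200),(180,60,255),(318,170,334,186),6):print("white side top",b[:2],proj("side",[.6052,.0588,.084]))
r.move_ptp([.552,.0277,.201],rot(75)); r.sleep(.3)
S=r.snapshot("side");cv2.imwrite("pics/s5.png",S);cv2.imwrite("pics/t5.png",r.snapshot("top"))
p=r.current_position();print(p,r.current_ft_force(),r.current_width(),r.current_time_s())
for n,z in(("mouth",.12),("collartop",.155),("bar",.219),("hubrim",.044)):print(n,proj("side",[p[0],p[1],z]))
x0,y0,s=260,95,6;o=cv2.resize(S[y0:y0+98,x0:x0+100],None,fx=s,fy=s,interpolation=2)
for y in range(100,190,10):cv2.putText(o,str(y),(0,int((y-y0+.5)*s)+4),0,.4,(0,255,255),1);cv2.line(o,(26,int((y-y0+.5)*s)),(34,int((y-y0+.5)*s)),(0,255,255),1)
for x in range(270,360,10):cv2.line(o,(int((x-x0+.5)*s),0),(int((x-x0+.5)*s),8),(0,255,255),1);cv2.putText(o,str(x),(int((x-x0)*s)-8,20),0,.4,(0,255,255),1)
cv2.imwrite("pics/c5.png",o)
E
```

```text
white top (array([296.1167, 184.4667]), np.int32(60)) [[297.0233 185.4301]]
white side top (array([325.6389, 179.5278]), np.int32(36)) [[325.03   179.0399]]
[0.5519 0.0285 0.201 ] [-0.2967  0.2481 -1.5856] 0.012539149149307222 21.4917
mouth [[310.9514 176.9082]]
collartop [[311.0059 165.8995]]
bar [[311.1105 144.7687]]
hubrim [[310.8391 199.5882]]
```

View pics/c5.png

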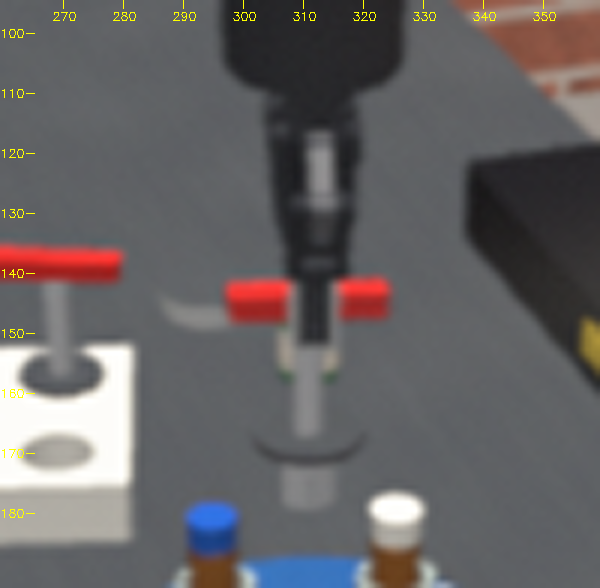

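Side view: the foot spans columns 307 to 316 (about 9 px) against a collar of about 19 px for 50 mm. That makes it about 24–26 mm, so this is the small key, which fits the 16 mm nut. The foot centre (311.0) sits slightly left of the corrected hub, so I shift it and lower with force monitoring.

```bash
cat > down.py <<'E'
from h import *; from rig import r
def down(x,y,z0,z1,step=.004,fmax=18,rate=.05):
    f0=r.current_ft_force();z=z0
    while z>z1+1e-6:
        z=max(z-step,z1);r.line_to([x,y,z],rate=rate);f=r.current_ft_force()-f0;p=r.current_position()
        print(round(z,4),p,f)
        if f[2]>fmax or np.hypot(*f[:2])>25:return False
    return True
E
python3 - <<'E'
from down import *
np.set_printoptions(precision=4,suppress=True)
x,y=.5541,.0274
r.line_to([x,y,.14],rate=.12)
print(down(x,y,.14,.104),r.current_time_s(),r.current_width())
E
```

```text
0.136 [0.5544 0.0274 0.1365] [0.7315 0.6208 0.5742]
0.132 [0.5538 0.0274 0.1318] [0.3451 0.341  0.5663]
0.128 [0.5537 0.0274 0.1275] [ 0.3484  0.5093 -0.7891]
0.124 [0.5538 0.0274 0.1236] [-0.1553 -0.1705 -0.3167]
0.12 [0.5538 0.0275 0.1196] [0.3801 0.6644 0.0395]
0.116 [0.5537 0.0274 0.1156] [0.0413 0.452  0.7564]
0.112 [0.5538 0.0274 0.1116] [-0.2899  0.161  -0.2744]
0.108 [0.5538 0.0274 0.1076] [-0.2665  1.571   0.295 ]
0.104 [0.5549 0.0271 0.1048] [-1.1662 -0.5935  4.7848]
True 24.4 0.012341622221651296
```

```bash
python3 - <<'E'
from down import *
r.sleep(.5);S=r.snapshot("side");T=r.snapshot("top")
print(r.current_position(),r.current_ft_force(),r.current_finger_force(),r.current_width(),r.current_time_s())
cv2.imwrite("pics/f.png",cv2.resize(S[120:240,250:390],None,fx=5,fy=5,interpolation=2))
E
```

```text
[0.5548767  0.02721296 0.10480795] [-0.43551706 -0.33453005  4.72687867] 79.35921755852178 0.01282510689642415 25.0
```

View pics/f.png

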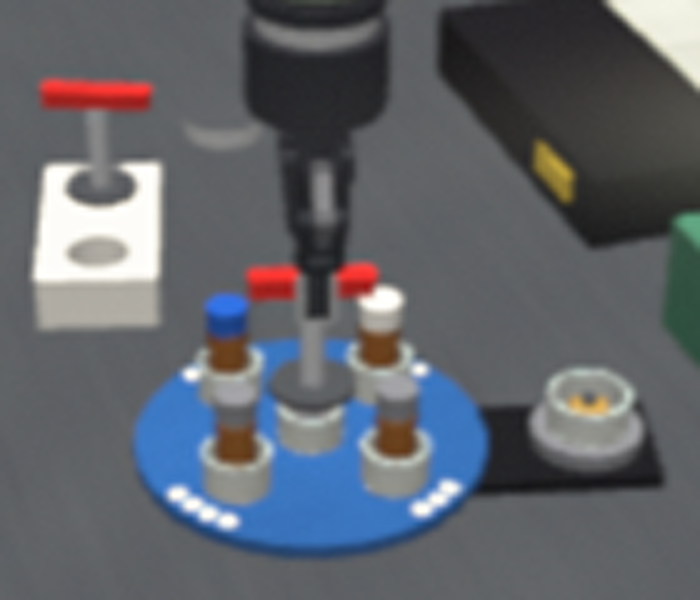

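The final view shows the key upright with its collar just over the hub (312,385 in the crop), all vials standing in their cups, and the other key still in the rack. I'm handing it in.

```bash
python3 -c "
from rig import r
print(r.close_job())"
```

```text
the job is handed in; nothing more can be done
None
```

I handed the job in with the blue-capped vial in pocket one, the white-capped vial in pocket two, and the fitting key gripped at about 79 N and seated on the nut; the hand-in returned no verdict. I identified that key by its foot width in the side view (it slid down with under 2 N until it met the floor), so I never lifted the other key from the rack or tried it on the nut.

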